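# Close the four pewter boxes with their own lids

### The arm

A 7-joint arm with a two-finger parallel gripper is mounted at the origin on the work surface. World frame = base frame: x ahead of the robot, y to its left, z up, the work surface at z = 0. Lengths are in m, angles in rad, forces in N, time in s.
With the tool pointing down it reaches from about 0.425 to 0.825 m from the base axis. Payload 3.6 kg.
Tool frame: the origin (TCP) lies on the mounting face of the last link; the fingertips stand 186 mm ahead of it and the grasp point (between the pads) lies 167 mm ahead of it; z points along the fingers, y is the line along which they close (so a half turn about z gives the same grasp; the last joint's range is limited). The gripper opens to 93 mm and grips with 3 to 60 N. Pads are 15 mm wide; open, the fingers measure 128 mm over their backs; the gripper's body (75 mm by 188 mm) begins 65 mm behind the grasp point.
Start: joints at [1.24, 0.615, -0.013, 1.423, 0.008, 1.103, -0.04], TCP at [0.194, -0.62, 0.405] pointing down, gripper open.
Joint ranges: [-3.12, 3.12], [-0.3, 2.06], [-1.34, 1.32], [0.26, 2.42], [-1.36, 4.5], [0.01, 1.98], [-2.84, 2.84]. Speed limits (rad/s): [2.79, 2.79, 3.14, 3.14, 3.14, 3.14, 3.14].

### API

Orientations are given as a unit quaternion [w, x, y, z].
In Python, from cell import status, vision, ticket gives the robot as it stands. The module is installed in compiled form; this text tells all that it offers.
- The arm moves only by the tool apply_moves, never from a script. Its argument "series" is a list that holds one entry, the list of rows, each a list of 6 numbers: the shift along the tool's x, y, z each as a share of 0.75 m, from -1 to 1, then the turn, a rotation vector about the tool's x, y, z each as a share of 90 degrees, from -1 to 1. In form: [[[x, y, z, wx, wy, wz], ...]]. A call has 1 to 10 rows; each row is the pose to reach, as a shift and turn from the pose commanded when the call began, along the tool's axes at that moment; what a row does not reach only later rows make up. A row lasts 1/12 s, in which the tool goes at most 41.7 mm and 7.16 degrees, less where a joint would pass 70% of its speed; a pose out of reach is approached as far as the arm can. A call with a number of a shift or a turn outside -1 to 1 is refused whole. A call with a gripper value outside its range is refused whole. "grip" is the closure, from 0 (fully open) to 1 (shut), set as the call begins (left out, the last holds). The fingers move at their own pace and stop on an object; the grip force is fixed at half the most. Time passes only in rows, so rows that repeat a pose let the fingers close. It gives the time, the measured TCP pose, the force, the opening and the grip force at its end, in the units of the state.
- status.get_obs(): the state, without advancing time (a new reading comes with each control period).
- vision.capture(name): name is "side" or "top" or "wrist"; returns a dict with "color" (420x560x3 uint8, red, green, blue), "range_z" (420x560 float32, m along the optical axis (not along the pixel's ray), 0 where there is no reading), "intrinsics" (3x3 intrinsics, pixels), "k1" (the pictures are not rectified: a ray, as slopes to the right and down, at radius r is drawn at 1 + k1 r^2 times it, then the intrinsics apply), "R" (3x3) and "t" (3): a world point X has camera coordinates R X + t. Camera axes: x right, y down, z forward; pixel columns grow to the right and rows downward; lengths in m; the calibration is good to about 2 mm. A picture is of the moment at which its call begins.
- ticket.close_job(): hands the job in; it is judged then, once.
The state is a dict: "time_s": time; "joint_positions": joint angles; "qvel": joint speeds; "effort": joint torques, N m; "ee_pos": TCP position; "ee_rot": TCP orientation; "wrist_force": force on the tool from outside, world axes, zero at the start; "wrist_torque": the same for the moment, N m; "opening": opening from 0.0 (shut) to 1.0 (fully open); "grip_force": force on a finger pad.
Only numpy, scipy, OpenCV 4.12 (cv2) and the standard library are available. Lean on these libraries where they do the work, as an engineer would, in place of code of your own. Each camera call takes 0.05 s, during which the arm holds its last target. There are 200 camera calls.

### The job

The four chased lids with brass knobs are finished: put each one back on the open pewter box it was made for (large round, small round, square, long), so that every lid sits level and fully home in its box. Set the lids down rather than dropping them, and leave the boxes and the two small glass jars standing where they are.

Things in the scene. Friction and masses are not known exactly. Their poses are not given: they have to be found in the camera images.
- lid_large_knob (a point): Lid of the large round box: pewter, round, 96 mm across, central round brass knob 16 mm in diameter, 30 tall. The point is the grip point: in the knob on the lid's centre line, 22 mm above the 4 mm plate, 8 below the knob's top, 34 above the bench at the start. z up. Lies level, knob up, on its 8 mm deep tapered flange (84 mm across at the plate, 74 at its foot). 0.14 kg.
- lid_small_knob (a point): Lid of the small round box: pewter, round, 68 mm across, central round brass knob 16 mm in diameter, 30 tall. The point is the grip point: in the knob on the lid's centre line, 22 mm above the 4 mm plate, 8 below the knob's top, 34 above the bench at the start. z up. Lies level, knob up, on its 8 mm deep tapered flange (56 mm across at the plate, 46 at its foot). 0.09 kg.
- lid_square_knob (a point): Lid of the square box: pewter, 76 x 76 mm, central square brass knob 16 x 16 mm, 30 tall. x, y along the sides of lid and knob. The point is the grip point: in the knob on the lid's centre line, 22 mm above the 4 mm plate, 8 below the knob's top, 34 above the bench at the start. z up. Lies level, knob up, on its 8 mm deep tapered flange (64 mm wide at the plate, 54 at its foot). 0.13 kg.
- lid_long_knob (a point): Lid of the long box: pewter, 104 mm (along its x) x 56 mm (along its y), central brass bar knob 36 mm along x, 14 along y, 30 tall. The point is the grip point: in the knob on the lid's centre line, 22 mm above the 4 mm plate, 8 below the knob's top, 34 above the bench at the start. z up. Lies level, knob up, on its 8 mm deep tapered flange (92 x 44 mm at the plate, 82 x 34 at its foot). 0.13 kg.
- box_large: Large round open pewter box, 96 mm outside diameter, 42 mm tall, mouth 90 mm. Origin at the centre of its underside, z up. Loose, stands open on the bench. Walls 3 mm, floor 3 to 4 mm. About 0.32 kg. With its lid seated the lid's grip point is 68 mm above this origin.
- box_small: Small round open pewter box, 68 mm outside diameter, 44 mm tall, mouth 62 mm. Origin at the centre of its underside, z up. Loose, stands open on the bench. Walls 3 mm, floor 3 to 4 mm. About 0.22 kg. With its lid seated the lid's grip point is 70 mm above this origin.
- box_square: Square open pewter box, 76 x 76 mm outside (sides along its x and y), 40 mm tall, mouth 70 x 70 mm. Origin at the centre of its underside, z up. Loose, stands open on the bench. Walls 3 mm, floor 3 to 4 mm. About 0.28 kg. Its lid fits at any quarter turn; seated, the lid's grip point is 66 mm above this origin.
- box_long: Long open pewter box, 104 mm (along its x) x 56 mm (along its y) outside, 36 mm tall, mouth 98 x 50 mm. Origin at the centre of its underside, z up. Loose, stands open on the bench. Walls 3 mm, floor 3 to 4 mm. About 0.28 kg. Its lid fits either way round, long side to long side; seated, the lid's grip point is 62 mm above this origin.
- jar_clear: Bystander: small clear glass jar with a steel cap, 38 mm in diameter, 44 mm tall, standing loose on the bench. Origin at the centre of its underside, z up.
- jar_green: Bystander: small green glass jar with a black cap, 38 mm in diameter, 44 mm tall, standing loose on the bench. Origin at the centre of its underside, z up.
Things that resemble listed ones, but are neither listed nor needed, are in the scene too. Leave any orange look-alike of the part that bears lid_square_knob alone.

How it is judged:
At the end, for the whole second after the job is handed in: Each lid home on its own box: knob within 8 mm of the box's centre line and 3 mm of its seated height, lid and box level (0.06 rad) and at rest; boxes and glass jars within 30 mm of where they stood, jars upright (0.1 rad) (horizontal distance between lid_large_knob and box_large below 0.008 m and z of lid_large_knob in the frame of box_large between 0.065 and 0.071 m and angle between each of lid_large_knob, box_large, lid_small_knob, box_small, lid_square_knob, box_square, lid_long_knob, box_long's own z axis and vertical below 0.06 rad and distance of each of box_large, box_small, box_square, box_long, jar_clear, jar_green from where it was at the start of the episode below 0.03 m and linear speed of each of lid_large, box_large, lid_small, box_small, lid_square, box_square, lid_long, box_long below 0.02 m/s and horizontal distance between lid_small_knob and box_small below 0.008 m and z of lid_small_knob in the frame of box_small between 0.067 and 0.073 m and horizontal distance between lid_square_knob and box_square below 0.008 m and z of lid_square_knob in the frame of box_square between 0.063 and 0.069 m and horizontal distance between lid_long_knob and box_long below 0.008 m and z of lid_long_knob in the frame of box_long between 0.059 and 0.065 m and angle between each of jar_clear, jar_green's own z axis and vertical below 0.1 rad); the robot touches nothing.
It fails at once if a lid is dropped from more than about 30 mm (falls free faster than 0.75 m/s) ((linear speed of lid_large above 0.75 m/s and contact force between the fingers and lid_large below 0.01 N) or (linear speed of lid_small above 0.75 m/s and contact force between the fingers and lid_small below 0.01 N) or (linear speed of lid_square above 0.75 m/s and contact force between the fingers and lid_square below 0.01 N) or (linear speed of lid_long above 0.75 m/s and contact force between the fingers and lid_long below 0.01 N)).
It fails at once if an open box is tipped over (angle between any of box_large, box_small, box_square, box_long's own z axis and vertical above 0.5 rad).
It fails at once if a glass jar is knocked over (angle between any of jar_clear, jar_green's own z axis and vertical above 0.6 rad).
It also fails if it takes over 106 s, if anything falls off the work surface, if the arm or the gripper's body presses on something with over 40 N, if the wrist force passes 120 N, or if a joint passes its speed limit or range.

## Working session

There is one attempt and no reset: what is moved stays moved. The work goes in short steps, Python scripts to look and compute and a tool call to move; the robot and the scene stay as the last step left them, time stands still between calls to the robot, and variables do not carry over. Pictures are saved under pics/ and viewed, at most 14 in all, crops included, and the job is handed in when it is done.

Besides the shell and the picture viewer there is one more tool, called as name([rows], argument=value, ...), one row to a line, values as JSON. apply_moves: Moves the arm, as the interface text tells. Shift numbers are shares of 0.75 m and turn numbers shares of 90 degrees, none past 1 either way. Its arguments: {"type":"object","properties":{"series":{"type":"array","items":{"type":"array","items":{"type":"array","items":{"type":"number","minimum":-1,"maximum":1}}}},"grip":{"type":"number"}},"required":["series"]}

```bash
mkdir -p pics; python3 - <<'E'
from cell import status,vision
import cv2,numpy as np
o=status.get_obs(); print({k:np.round(v,3).tolist() for k,v in o.items()})
for n in("top","side"):
    c=vision.capture(n); np.savez("%s0.npz"%n,**c); cv2.imwrite("pics/%s0.png"%n,c["color"][:,:,::-1])
    print(n,c["intrinsics"].tolist(),c["k1"],np.round(c["R"],3).tolist(),np.round(c["t"],3).tolist())
E
```

```text
{'time_s': 0.0, 'joint_positions': [1.24, 0.616, -0.013, 1.425, 0.008, 1.103, -0.04], 'qvel': [0.001, 0.001, -0.001, -0.0, 0.001, -0.002, 0.0], 'effort': [0.0, -45.894, 0.209, -16.574, -0.061, 0.02, 0.0], 'ee_pos': [0.194, -0.62, 0.404], 'ee_rot': [-0.001, 0.988, 0.151, -0.0], 'wrist_force': [-0.969, 0.26, -0.481], 'wrist_torque': [0.042, -0.005, -0.016], 'grip_force': 0.0, 'opening': 0.998}
top [[486.2882183690303, 0.0, 277.21283404990663], [0.0, 486.2882183690303, 206.69853045260967], [0.0, 0.0, 1.0]] 0.05605124658168076 [[0.084, -0.996, 0.004], [-0.977, -0.083, -0.199], [0.199, 0.012, -0.98]] [-0.1, 0.474, 1.456]
side [[481.06536493510214, 0.0, 283.93434801659527], [0.0, 481.06536493510214, 209.55907789222934], [0.0, 0.0, 1.0]] 0.050410160197397844 [[-0.992, -0.13, -0.0], [-0.068, 0.519, -0.852], [0.111, -0.845, -0.523]] [0.461, 0.097, 1.185]
```

View pics/top0.png

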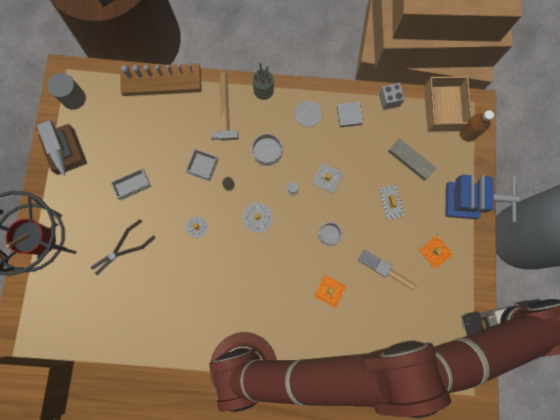

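View pics/side0.png

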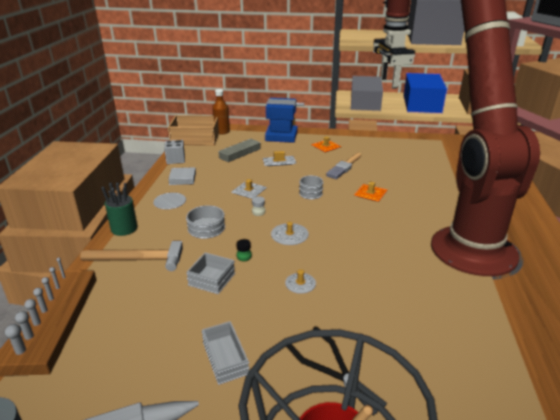

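The top view shows:
- **Pewter lids:** small (197,227), large (257,217), square (328,178), long (392,203).
- **Boxes:** long (131,184), square (202,165), large (267,150), small (330,235).
- **Jars:** green (228,184), clear (293,188).
- **Square-lid candidates:** (328,178) pewter, (330,291) orange, (436,252) orange. Only (328,178) is pewter, as described; the orange ones stay alone. The knobless plates at (308,113) and (349,113) aren't lids either.

Next I'll measure these and confirm with a crop.

```bash
cat > h.py <<'E'
import numpy as np,cv2
def rays(c,uv):
    p=cv2.undistortPoints(np.float64(uv).reshape(-1,1,2),c["intrinsics"],np.array([float(c["k1"]),0,0,0])).reshape(-1,2)
    return np.c_[p,np.ones(len(p))]
def onplane(c,uv,z):
    R,t=c["R"],c["t"]; d=rays(c,uv)@R; o=-R.T@t
    return o+d*((z-o[2])/d[:,2])[:,None]
def cloud(c):
    h,w=c["range_z"].shape; v,u=np.mgrid[:h,:w]
    d=rays(c,np.c_[u.ravel(),v.ravel()]); X=(d*c["range_z"].reshape(-1,1)-c["t"])@c["R"]
    return X.reshape(h,w,3)
def proj(c,X):
    p,_=cv2.projectPoints(np.float64(X).reshape(-1,1,3),cv2.Rodrigues(np.float64(c["R"]))[0],np.float64(c["t"]),c["intrinsics"],np.array([float(c["k1"]),0,0,0]));return p.reshape(-1,2)
E
python3 - <<'E'
from h import *
c=dict(np.load("top0.npz")); X=cloud(c); hsv=cv2.cvtColor(c["color"],cv2.COLOR_RGB2HSV)
print("bench z",np.median(X[250:340,100:200,2]))
gray=((hsv[:,:,1]<60)).astype(np.uint8)
brass=((hsv[:,:,1]>130)&(hsv[:,:,0]>15)&(hsv[:,:,0]<30)).astype(np.uint8)
T=dict(lid_small=(197,227,.012),lid_large=(257,217,.012),lid_square=(328,178,.012),lid_long=(392,203,.012),
 box_long=(131,184,.036),box_square=(202,165,.040),box_large=(267,150,.042),box_small=(330,235,.044),jar_g=(228,184,.044),jar_c=(293,188,.044))
for n,(u,v,z) in T.items():
    m=np.zeros_like(gray); s=26
    W=X[v-s:v+s,u-s:u+s]
    if n[:3]=="lid": sel=(gray[v-s:v+s,u-s:u+s]>0)
    else: sel=(W[...,2]>z-.012)&(W[...,2]<z+.01)
    k,l,st,_=cv2.connectedComponentsWithStats(sel.astype(np.uint8),connectivity=8); i=1+np.argmax(st[1:,4])
    vv,uu=np.nonzero(l==i); P=onplane(c,np.c_[uu+u-s,vv+v-s],z)[:,:2].astype(np.float32)*1000
    r=cv2.minAreaRect(P); e=cv2.minEnclosingCircle(P); 
    zz=W[l==i][:,2]
    print(n,"rect",np.round(r[0],1),np.round(r[1],1),round(r[2],1),"circ",np.round(e[0],1),round(2*e[1],1),"z50/95",np.round(np.percentile(zz,[50,95]),3))
    if n[:3]=="lid":
        kz=W[...,2]>.030
        q=np.argwhere(kz); print("   knob n",len(q),np.round(W[kz].mean(0)*1000,1) if len(q) else "")
cv2.imwrite("pics/crop.png",cv2.resize(c["color"][130:250,100:420,::-1],None,fx=2.5,fy=2.5,interpolation=cv2.INTER_CUBIC))
E
```

```text
bench z -5.641135960663533e-05
lid_small rect [403.8 187.9] [67.  65.6] 6.5 circ [403.2 188.3] 68.6 z50/95 [0.01  0.016]
   knob n 36 [329.7  98.6 534.7]
lid_large rect [4.502e+02 4.000e-01] [96.1 91.6] 4.9 circ [449.9   1.2] 96.9 z50/95 [0.01  0.016]
   knob n 31 [389.5 -17.2 375. ]
lid_square rect [ 596.3 -211. ] [76.  77.1] 67.8 circ [ 595.7 -210.4] 103.7 z50/95 [0.011 0.017]
   knob n 40 [ 471.9 -171.3  484.4]
lid_long rect [ 535.  -417.3] [104.5  55.9] 16.2 circ [ 534.3 -415.9] 114.2 z50/95 [0.01  0.016]
   knob n 70 [ 489.8 -373.1  230.2]
box_long rect [519.5 407. ] [ 60.3 104.7] 30.3 circ [520.5 407.6] 116.2 z50/95 [0.033 0.04 ]
box_square rect [602.5 191.7] [80.8 78.4] 74.7 circ [602.6 192.2] 109.6 z50/95 [0.037 0.044]
box_large rect [670.2 -10.1] [94.3 96.8] 51.0 circ [669.9 -10.2] 98.8 z50/95 [0.039 0.045]
box_small rect [ 415.1 -227.4] [65.  67.7] 4.9 circ [ 414.7 -228.4] 69.9 z50/95 [0.041 0.047]
jar_g rect [545.7 100.6] [35.6 31.2] 6.0 circ [546.2 101.5] 36.8 z50/95 [0.044 0.048]
jar_c rect [ 546.9 -103.3] [35.4 31.3] 4.6 circ [ 547.4 -102.8] 36.9 z50/95 [0.042 0.048]
```

View pics/crop.png

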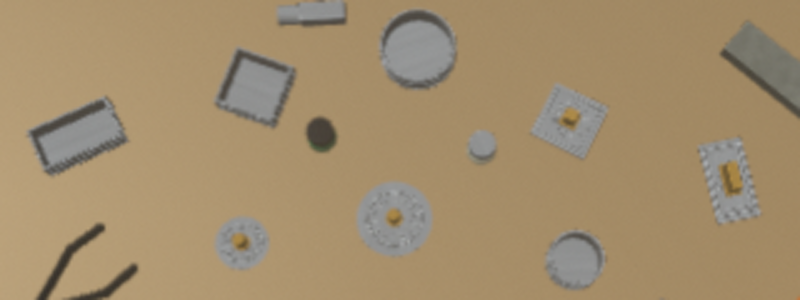

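The crop confirms it: the four knobbed pewter lids and the four open boxes are where I listed them, and the orange copies lie outside the crop. All sizes match within about 4 mm. Next, a small planner that works out move numbers.

```bash
cat > plan.py <<'E'
# usage: plan.py x y tcp_z yaw_deg(tool x azimuth) [sym_deg] : prints row for straight-down tool
import sys,numpy as np
from scipy.spatial.transform import Rotation as Ro
from cell import status
o=status.get_obs(); q=np.array(o["ee_rot"]); R=Ro.from_quat(q[[1,2,3,0]])
x,y,z,yaw=map(float,sys.argv[1:5]); sym=float(sys.argv[5]) if len(sys.argv)>5 else 180
nat=np.degrees(np.arctan2(y,x))+90
yaw=yaw+sym*np.round((nat-yaw)/sym)
T=Ro.from_euler("z",yaw,degrees=True)*Ro.from_euler("x",180,degrees=True)
s=R.inv().apply(np.array([x,y,z])-o["ee_pos"])/.75; w=(R.inv()*T).as_rotvec(degrees=True)/90
print("row",np.round(np.r_[s,w],4).tolist(),"rows>=",round(np.linalg.norm(s)*750/41.7,1),round(np.linalg.norm(w)*90/7.16,1))
print("yaw",yaw,"ee",np.round(o["ee_pos"],4),"F",np.round(o["wrist_force"],1),"open",round(o["opening"],3),"grip",round(o["grip_force"],1),"t",round(o["time_s"],2),"q7",round(o["joint_positions"][6],2))
E
python3 plan.py .535 -.417 .35 16.2
```

```text
row [0.5143, -0.1221, 0.0719, -0.0014, 0.0001, 0.0135] rows>= 9.6 0.2
yaw 16.2 ee [ 0.1944 -0.62    0.4037] F [-0.1 -0.   0.8] open 1.001 grip 0.0 t 0.1 q7 -0.04
```

apply_moves([
  [[0.514,-0.122,0.072,-0.001,0,0.0135],[0.514,-0.122,0.072,-0.001,0,0.0135],[0.514,-0.122,0.072,-0.001,0,0.0135],[0.514,-0.122,0.072,-0.001,0,0.0135],[0.514,-0.122,0.072,-0.001,0,0.0135],[0.514,-0.122,0.072,-0.001,0,0.0135],[0.514,-0.122,0.072,-0.001,0,0.0135],[0.514,-0.122,0.072,-0.001,0,0.0135],[0.514,-0.122,0.072,-0.001,0,0.0135],[0.514,-0.122,0.072,-0.001,0,0.0135]],
], grip=0)

```text
time_s: 0.93
ee_pos: [0.5393, -0.4128, 0.3493]
ee_rot: [-0.001, 0.99, 0.144, 0.001]
wrist_force: [0.3, 0.9, -0.3]
opening: 0.996
grip_force: 0.0
```

```bash
python3 - <<'E'
from h import *
from cell import vision
c=vision.capture("wrist"); np.savez("w1.npz",**c); cv2.imwrite("pics/w1.png",c["color"][:,:,::-1])
print(c["intrinsics"][0],c["k1"],np.round(c["R"],3).tolist(),np.round(-c["R"].T@c["t"],3))
E
python3 plan.py .535 -.417 .201 16.2
```

```text
[308.98144017   0.         283.215017  ] 0.010306182689928282 [[0.284, -0.959, -0.003], [-0.923, -0.275, 0.268], [-0.258, -0.073, -0.963]] [ 0.61  -0.391  0.329]
row [-0.0148, 0.0078, 0.1965, -0.0031, -0.0043, 0.0081] rows>= 3.5 0.1
yaw 16.2 ee [ 0.5431 -0.4092  0.3484] F [ 3.7  3.  -0.1] open 1.003 grip 0.0 t 0.98 q7 -0.66
```

View pics/w1.png

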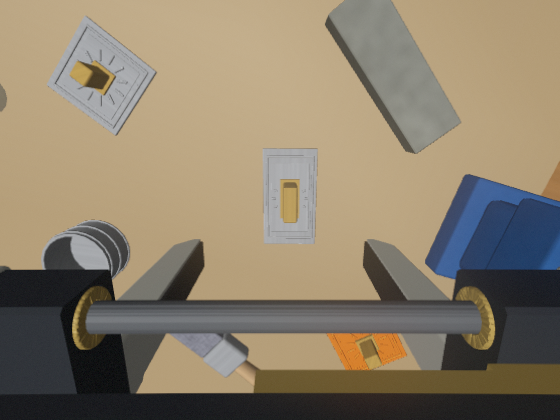

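The wrist view shows the long lid, upright and centred at (290,195), with its knob at (290,200). The square lid is at (100,75), the small box at (85,250) and an orange look-alike at (370,350). I'll add a wrist-measuring helper.

```bash
cat > wm.py <<'E'
# usage: wm.py kind(lid|box) z x y size(m)  : measure object near x,y at height z with wrist camera
import sys
from h import *
from cell import vision
kind=sys.argv[1]; z,x,y,s=map(float,sys.argv[2:6])
c=vision.capture("wrist"); X=cloud(c); hsv=cv2.cvtColor(c["color"],cv2.COLOR_RGB2HSV)
near=(np.hypot(X[...,0]-x,X[...,1]-y)<s*.9)&(c["range_z"]>.15)
def fit(sel,zp,lab):
    k,l,st,_=cv2.connectedComponentsWithStats(sel.astype(np.uint8)); i=1+np.argmax(st[1:,4])
    cs,_=cv2.findContours((l==i).astype(np.uint8),cv2.RETR_EXTERNAL,cv2.CHAIN_APPROX_NONE)
    uv=max(cs,key=cv2.contourArea).reshape(-1,2)
    P=np.float32(onplane(c,uv,zp)[:,:2]*1000); r=cv2.minAreaRect(P); e=cv2.minEnclosingCircle(P)
    print(lab,"rect",np.round(r[0],1),np.round(r[1],1),"ang",round(r[2],1),"circ",np.round(e[0],1),round(2*e[1],1),"px",uv.min(0),uv.max(0),"z",np.round(np.percentile(X[...,2][l==i],[5,50,95]),3))
Z=X[...,2]
if kind=="lid":
    fit(near&(Z>.004)&(Z<.2),.012,"plate"); fit(near&(Z>.037)&(Z<.06),.042,"knobtop")
else: fit(near&(Z>z-.006)&(Z<z+.03),z,"rim")
E
python3 wm.py lid 0.012 .535 -.417 .11; python3 plan.py .535 -.417 .3 16.2
```

```text
plate rect [ 536.2 -419.6] [103.5  55.1] ang 16.1 circ [ 536.  -419.1] 116.3 px [267 154] [320 249] z [0.01  0.012 0.042]
knobtop rect [ 536.6 -418.8] [35.1 13.7] ang 17.0 circ [ 536.6 -418.8] 37.1 px [286 193] [300 228] z [0.04  0.042 0.043]
row [-0.0093, 0.0053, 0.0649, -0.0025, -0.0023, 0.007] rows>= 1.2 0.1
yaw 16.2 ee [ 0.5404 -0.4114  0.3488] F [-0.2  0.2 -0.4] open 1.001 grip 0.0 t 1.03 q7 -0.66
```

apply_moves([
  [[0,0,0.06,0,0,0],[0,0,0.06,0,0,0],[0,0,0.06,0,0,0],[0,0,0.06,0,0,0],[0,0,0.06,0,0,0],[0,0,0.06,0,0,0]],
])

```text
time_s: 1.53
ee_pos: [0.5349, -0.4184, 0.3078]
ee_rot: [0.002, 0.99, 0.14, 0.001]
wrist_force: [-0.5, -0.5, 0.1]
opening: 0.999
grip_force: 0.0
```

```bash
python3 wm.py lid 0.012 .535 -.417 .11; python3 plan.py .5364 -.419 .201 16.3
```

```text
plate rect [ 536.5 -419.1] [102.7  55.6] ang 16.3 circ [ 536.3 -419.3] 115.8 px [252 145] [315 253] z [0.01  0.012 0.042]
knobtop rect [ 536.9 -419.1] [36.2 13.5] ang 16.0 circ [ 536.5 -418.7] 37.2 px [276 189] [292 231] z [0.04  0.042 0.043]
row [0.0013, 0.0009, 0.1422, 0.0025, -0.0012, -0.0016] rows>= 2.6 0.0
yaw 16.3 ee [ 0.535  -0.4183  0.3076] F [ 0.2 -0.6  0.3] open 1.0 grip 0.0 t 1.58 q7 -0.66
```

apply_moves([
  [[0.0013,0.001,0.05,0.002,0,0],[0.0013,0.001,0.1,0.002,0,0],[0.0013,0.001,0.13,0.002,0,0],[0.0013,0.001,0.142,0.002,0,0],[0.0013,0.001,0.142,0.002,0,0],[0.0013,0.001,0.142,0.002,0,0],[0.0013,0.001,0.142,0.002,0,0]],
])

```text
time_s: 2.17
ee_pos: [0.5371, -0.419, 0.2018]
ee_rot: [0.001, 0.99, 0.141, 0.002]
wrist_force: [0.3, -0.2, -0.0]
opening: 1.0
grip_force: 0.0
```

apply_moves([
  [[0,0,0,0,0,0],[0,0,0,0,0,0],[0,0,0,0,0,0],[0,0,0,0,0,0],[0,0,0,0,0,0],[0,0,0,0,0,0],[0,0,0,0,0,0],[0,0,0,0,0,0],[0,0,0,0,0,0],[0,0,0,0,0,0]],
], grip=1)

```text
time_s: 3.0
ee_pos: [0.5361, -0.4182, 0.1992]
ee_rot: [-0.001, 0.99, 0.141, -0.0]
wrist_force: [0.4, -0.3, 0.5]
opening: 0.328
grip_force: 0.0
```

apply_moves([
  [[0,0,0,0,0,0],[0,0,0,0,0,0],[0,0,0,0,0,0],[0,0,0,0,0,0],[0,0,0,0,0,0],[0,0,0,0,0,0]],
])

```text
time_s: 3.5
ee_pos: [0.5362, -0.4183, 0.1992]
ee_rot: [-0.001, 0.99, 0.141, -0.0]
wrist_force: [-0.2, 0.2, 0.4]
opening: 0.147
grip_force: 30.0
```

apply_moves([
  [[0,0,-0.02,0,0,0],[0,0,-0.05,0,0,0],[0,0,-0.1,0,0,0],[0,0,-0.15,0,0,0],[0,0,-0.19,0,0,0],[0,0,-0.19,0,0,0],[0,0,-0.19,0,0,0]],
])

```text
time_s: 4.08
ee_pos: [0.5364, -0.4185, 0.3439]
ee_rot: [0.001, 0.99, 0.141, 0.001]
wrist_force: [0.1, -0.5, -2.3]
opening: 0.151
grip_force: 30.0
```

```bash
python3 plan.py .52 .407 .34 120.3
```

```text
row [0.286, -1.0631, 0.0044, 0.0021, -0.0003, -1.1567] rows>= 19.8 14.5
yaw 120.3 ee [ 0.5364 -0.4185  0.3439] F [ 0.1 -0.5 -2.3] open 0.151 grip 30.0 t 4.08 q7 -0.66
```

apply_moves([
  [[0.01,-0.03,0,0,0,-0.03],[0.02,-0.08,0,0,0,-0.08],[0.035,-0.13,0,0,0,-0.14],[0.05,-0.18,0,0,0,-0.2],[0.065,-0.23,0,0,0,-0.26],[0.08,-0.28,0,0,0,-0.32],[0.09,-0.33,0,0,0,-0.38],[0.105,-0.38,0,0,0,-0.44],[0.12,-0.43,0,0,0,-0.5],[0.13,-0.48,0,0,0,-0.55]],
])

```text
time_s: 4.92
ee_pos: [0.5286, -0.0435, 0.3404]
ee_rot: [-0.002, 0.839, 0.544, -0.001]
wrist_force: [1.6, -0.3, -1.3]
opening: 0.147
grip_force: 30.0
```

```bash
python3 plan.py .52 .407 .34 120.3
```

```text
row [0.5439, -0.255, 0.002, -0.0028, -0.0018, -0.6036] rows>= 10.8 7.6
yaw 120.3 ee [ 0.5286 -0.0435  0.3404] F [ 1.6 -0.3 -1.3] open 0.147 grip 30.0 t 4.92 q7 -0.55
```

```bash
python3 plan.py .585 .29 .37 120.3
```

```text
row [0.4368, -0.1125, -0.0387, -0.0028, -0.0018, -0.6036] rows>= 8.1 7.6
yaw 120.3 ee [ 0.5286 -0.0435  0.3404] F [ 1.6 -0.3 -1.3] open 0.147 grip 30.0 t 4.92 q7 -0.55
```

apply_moves([
  [[0.05,-0.012,-0.005,0,0,-0.07],[0.1,-0.025,-0.01,0,0,-0.14],[0.15,-0.037,-0.015,0,0,-0.21],[0.2,-0.05,-0.02,-0.001,0,-0.28],[0.25,-0.063,-0.022,-0.002,0,-0.35],[0.3,-0.077,-0.026,-0.002,-0.001,-0.42],[0.35,-0.09,-0.03,-0.002,-0.001,-0.49],[0.4,-0.1,-0.035,-0.003,-0.002,-0.55],[0.43,-0.11,-0.038,-0.003,-0.002,-0.59],[0.437,-0.1125,-0.0387,-0.003,-0.002,-0.6036]],
])

```text
time_s: 5.75
ee_pos: [0.5854, 0.2937, 0.3696]
ee_rot: [-0.001, 0.495, 0.869, 0.001]
wrist_force: [-0.9, -0.2, -1.2]
opening: 0.15
grip_force: 30.0
```

apply_moves([
  [[0,0,0,0,0,0],[0,0,0,0,0,0],[0,0,0,0,0,0]],
])

```text
time_s: 6.0
ee_pos: [0.5879, 0.2853, 0.3704]
ee_rot: [0.002, 0.501, 0.865, -0.002]
wrist_force: [0.0, -1.1, -1.6]
opening: 0.15
grip_force: 30.0
```

```bash
python3 wm.py box 0.036 .520 .407 .11
python3 - <<'E'
from h import *
from cell import vision
c=vision.capture("wrist"); np.savez("w2.npz",**c); cv2.imwrite("pics/w2.png",c["color"][:,:,::-1])
E
python3 plan.py .52 .407 .3 120.3
```

```text
rim rect [525.2 400.9] [57.5 89.2] ang 30.2 circ [524.7 400.6] 105.3 px [256   0] [320 106] z [0.031 0.035 0.037]
row [0.1861, 0.0018, 0.0941, 0.0008, 0.0032, -0.0053] rows>= 3.8 0.1
yaw 120.3 ee [0.588  0.2855 0.3713] F [ 1.  -0.3 -1.3] open 0.147 grip 30.0 t 6.1 q7 -0.26
```

View pics/w2.png

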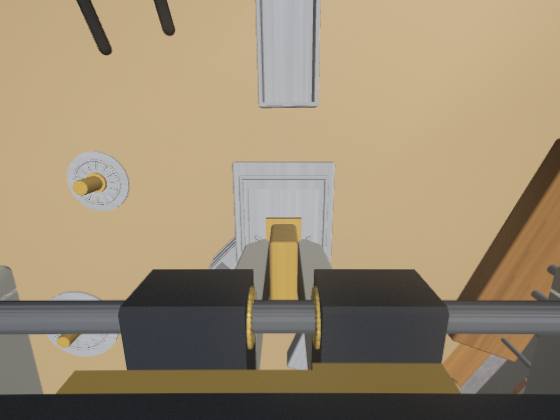

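The wrist view shows the held lid level in the grip at (285,240), and the long box ahead at (288,50), cut off at the top edge. I'll move 40 mm closer and measure again.

apply_moves([
  [[0.03,0,0,0,0.002,0],[0.055,0,0,0,0.003,0],[0.055,0,0,0,0.003,0],[0.055,0,0,0,0.003,0],[0.055,0,0,0,0.003,0],[0.055,0,0,0,0.003,0]],
])

```text
time_s: 6.6
ee_pos: [0.5679, 0.3217, 0.3716]
ee_rot: [0.001, 0.501, 0.865, 0.001]
wrist_force: [0.0, 0.8, -0.9]
opening: 0.143
grip_force: 30.0
```

```bash
python3 wm.py box 0.036 .520 .407 .075;python3 plan.py .52 .407 .3 120.3
```

```text
rim rect [521.1 408. ] [ 57.5 104.4] ang 30.3 circ [521.1 407.9] 118.0 px [255  35] [317 151] z [0.031 0.035 0.037]
row [0.1302, 0.001, 0.0955, 0.0018, 0.0, -0.005] rows>= 2.9 0.1
yaw 120.3 ee [0.5678 0.3218 0.3716] F [ 0.3 -0.  -1.3] open 0.149 grip 30.0 t 6.65 q7 -0.32
```

```bash
python3 plan.py .5211 .408 .26 120.3
```

```text
row [0.1307, 0.0027, 0.1488, 0.0018, 0.0, -0.005] rows>= 3.6 0.1
yaw 120.3 ee [0.5678 0.3218 0.3716] F [ 0.3 -0.  -1.3] open 0.149 grip 30.0 t 6.65 q7 -0.32
```

apply_moves([
  [[0.04,0.001,0.02,0.002,0,-0.005],[0.08,0.002,0.05,0.002,0,-0.005],[0.12,0.0027,0.09,0.002,0,-0.005],[0.1307,0.0027,0.13,0.002,0,-0.005],[0.1307,0.0027,0.1488,0.002,0,-0.005],[0.1307,0.0027,0.1488,0.002,0,-0.005],[0.1307,0.0027,0.1488,0.002,0,-0.005],[0.1307,0.0027,0.1488,0.002,0,-0.005],[0.1307,0.0027,0.1488,0.002,0,-0.005],[0.1307,0.0027,0.1488,0.002,0,-0.005]],
])

```text
time_s: 7.48
ee_pos: [0.5207, 0.4094, 0.2621]
ee_rot: [0.0, 0.497, 0.868, 0.002]
wrist_force: [0.4, 0.7, -1.5]
opening: 0.152
grip_force: 30.0
```

```bash
python3 plan.py .5211 .408 .228 120.3
```

```text
row [-0.002, -0.0007, 0.0455, 0.0021, -0.0011, 0.0009] rows>= 0.8 0.0
yaw 120.3 ee [0.5207 0.4094 0.2621] F [ 0.4  0.7 -1.5] open 0.152 grip 30.0 t 7.48 q7 -0.51
```

apply_moves([
  [[-0.002,-0.0007,0.015,0.002,-0.001,0.001],[-0.002,-0.0007,0.025,0.002,-0.001,0.001],[-0.002,-0.0007,0.032,0.002,-0.001,0.001],[-0.002,-0.0007,0.036,0.002,-0.001,0.001],[-0.002,-0.0007,0.04,0.002,-0.001,0.001],[-0.002,-0.0007,0.0435,0.002,-0.001,0.001],[-0.002,-0.0007,0.0455,0.002,-0.001,0.001],[-0.002,-0.0007,0.0455,0.002,-0.001,0.001],[-0.002,-0.0007,0.0455,0.002,-0.001,0.001]],
])

```text
time_s: 8.23
ee_pos: [0.5199, 0.4084, 0.2271]
ee_rot: [-0.001, 0.497, 0.868, -0.001]
wrist_force: [-1.5, -1.8, 4.1]
opening: 0.148
grip_force: 30.0
```

```bash
python3 plan.py .5211 .408 .226 120.3
```

```text
row [-0.0013, 0.0011, 0.0014, -0.0019, 0.0001, 0.001] rows>= 0.0 0.0
yaw 120.3 ee [0.5199 0.4084 0.2271] F [-1.5 -1.8  4.1] open 0.148 grip 30.0 t 8.23 q7 -0.53
```

apply_moves([
  [[0,0,0,0,0,0],[0,0,0,0,0,0],[0,0,0,0,0,0],[0,0,0,0,0,0],[0,0,0,0,0,0],[0,0,0,0,0,0],[0,0,-0.02,0,0,0],[0,0,-0.06,0,0,0],[0,0,-0.11,0,0,0],[0,0,-0.16,0,0,0]],
], grip=0.5)

```text
time_s: 9.07
ee_pos: [0.5204, 0.4082, 0.3466]
ee_rot: [-0.001, 0.497, 0.868, -0.002]
wrist_force: [1.6, 1.8, -0.2]
opening: 0.499
grip_force: 0.0
```

```bash
python3 - <<'E'
from h import *
from cell import vision
c=vision.capture("wrist"); X=cloud(c);np.savez("w3.npz",**c); cv2.imwrite("pics/w3.png",c["color"][:,:,::-1])
E
python3 wm.py box .04 .5211 .408 .075
python3 plan.py .404 .188 .35 110 45; python3 plan.py .404 .188 .35 98 
```

```text
rim rect [518.4 409.8] [ 58.2 104.7] ang 30.4 circ [517.7 409.5] 117.2 px [247 146] [308 249] z [0.036 0.039 0.069]
row [-0.1768, -0.285, 0.0009, 0.0072, -0.0031, 0.115] rows>= 6.0 1.4
yaw 110.0 ee [0.5214 0.4104 0.3537] F [0.2 0.4 0.5] open 0.5 grip 0.0 t 9.17 q7 -0.46
row [-0.1768, -0.285, 0.0009, 0.0068, -0.0038, 0.2483] rows>= 6.0 3.1
yaw 98.0 ee [0.5214 0.4104 0.3537] F [0.2 0.4 0.5] open 0.5 grip 0.0 t 9.17 q7 -0.46
```

View pics/w3.png

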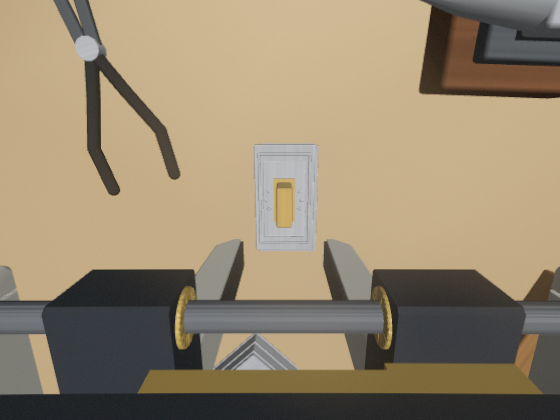

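The long lid is home: the view shows it flush on its box at (286,197), and the plate top measures 39–40 mm, as it should. Next is the small lid.

apply_moves([
  [[-0.03,-0.045,0,0.003,-0.002,0.02],[-0.06,-0.09,0,0.007,-0.003,0.06],[-0.09,-0.14,0,0.007,-0.003,0.1],[-0.12,-0.19,0,0.007,-0.003,0.115],[-0.15,-0.24,0,0.007,-0.003,0.115],[-0.17,-0.275,0.02,0.007,-0.003,0.115],[-0.1768,-0.285,0.04,0.007,-0.003,0.115],[-0.1768,-0.285,0.05,0.007,-0.003,0.115],[-0.1768,-0.285,0.05,0.007,-0.003,0.115],[-0.1768,-0.285,0.05,0.007,-0.003,0.115]],
])

```text
time_s: 10.0
ee_pos: [0.4037, 0.1873, 0.3094]
ee_rot: [-0.002, 0.573, 0.82, -0.006]
wrist_force: [-0.4, 0.3, 0.3]
opening: 0.503
grip_force: 0.0
```

```bash
python3 wm.py lid 0.012 .404 .188 .06; python3 plan.py .404 .188 .201 110
```

```text
plate rect [403.2 188.7] [66.8 66. ] ang 20.2 circ [403.2 188.9] 67.3 px [253 166] [325 235] z [0.009 0.011 0.041]
knobtop rect [402.9 189.4] [15.  15.6] ang 20.3 circ [403.  189.2] 16.1 px [280 201] [298 219] z [0.039 0.041 0.042]
row [0.0011, 0.002, 0.1449, -0.0072, 0.003, 0.0014] rows>= 2.6 0.1
yaw 110.0 ee [0.4039 0.1876 0.3097] F [ 0.5  0.2 -0.1] open 0.498 grip 0.0 t 10.05 q7 -0.5
```

apply_moves([
  [[0.0028,0.0013,0.05,-0.007,0.003,0],[0.0028,0.0013,0.1,-0.007,0.003,0],[0.0028,0.0013,0.13,-0.007,0.003,0],[0.0028,0.0013,0.145,-0.007,0.003,0],[0.0028,0.0013,0.145,-0.007,0.003,0],[0.0028,0.0013,0.145,-0.007,0.003,0],[0.0028,0.0013,0.145,-0.007,0.003,0]],
])

```text
time_s: 10.63
ee_pos: [0.4026, 0.1881, 0.2013]
ee_rot: [0.0, 0.573, 0.82, -0.0]
wrist_force: [-0.0, -0.3, -0.0]
opening: 0.498
grip_force: 0.0
```

apply_moves([
  [[0,0,0,0,0,0],[0,0,0,0,0,0],[0,0,0,0,0,0],[0,0,0,0,0,0],[0,0,0,0,0,0],[0,0,0,0,0,0],[0,0,0,0,0,0],[0,0,0,0,0,0],[0,0,0,0,0,0],[0,0,0,0,0,0]],
], grip=1)

```text
time_s: 11.47
ee_pos: [0.4023, 0.1872, 0.201]
ee_rot: [0.0, 0.573, 0.819, -0.001]
wrist_force: [0.5, -0.1, 5.4]
opening: 0.164
grip_force: 30.0
```

apply_moves([
  [[0,0,-0.02,0,0,0],[0,0,-0.05,0,0,0],[0,0,-0.1,0,0,0],[0,0,-0.15,0,0,0],[0,0,-0.19,0,0,0],[0,0,-0.19,0,0,0],[0,0,-0.19,0,0,0]],
])

```text
time_s: 12.05
ee_pos: [0.402, 0.1871, 0.3437]
ee_rot: [0.001, 0.574, 0.819, -0.001]
wrist_force: [-0.4, 0.2, -1.5]
opening: 0.168
grip_force: 30.0
```

```bash
python3 plan.py .51 -.02 .35 88; python3 plan.py .47 -.11 .35 60; python3 plan.py .365 -.09 .35 60
```

```text
row [-0.3088, 0.0409, -0.0078, -0.0004, 0.0014, 0.2445] rows>= 5.6 3.1
yaw 88.0 ee [0.402  0.1871 0.3437] F [-0.4  0.2 -1.5] open 0.168 grip 30.0 t 12.05 q7 -0.47
row [-0.4033, -0.0503, -0.0075, -0.0001, 0.0014, 0.5556] rows>= 7.3 7.0
yaw 60.0 ee [0.402  0.1871 0.3437] F [-0.4  0.2 -1.5] open 0.168 grip 30.0 t 12.05 q7 -0.47
row [-0.3303, -0.1727, -0.0076, -0.0001, 0.0014, 0.5556] rows>= 6.7 7.0
yaw 60.0 ee [0.402  0.1871 0.3437] F [-0.4  0.2 -1.5] open 0.168 grip 30.0 t 12.05 q7 -0.47
```

apply_moves([
  [[-0.03,0.003,0,0,0,0.03],[-0.08,0.01,-0.003,0,0,0.08],[-0.13,0.012,-0.005,0,0,0.15],[-0.18,0.01,-0.007,0,0,0.22],[-0.23,0,-0.007,0,0,0.3],[-0.28,-0.01,-0.007,0,0,0.37],[-0.33,-0.025,-0.007,0,0,0.44],[-0.37,-0.04,-0.007,0,0.001,0.5],[-0.4033,-0.05,-0.007,0,0.001,0.55],[-0.4033,-0.05,-0.007,0,0.001,0.5556]],
])

```text
time_s: 12.88
ee_pos: [0.4692, -0.1162, 0.3462]
ee_rot: [0.0, 0.869, 0.494, -0.005]
wrist_force: [-0.7, 0.2, -0.8]
opening: 0.167
grip_force: 30.0
```

```bash
python3 plan.py .365 -.315 .37 60
```

```text
row [-0.2992, 0.0159, -0.0294, -0.0029, 0.0052, -0.0083] rows>= 5.4 0.1
yaw 60.0 ee [ 0.4692 -0.1162  0.3462] F [-0.7  0.2 -0.8] open 0.167 grip 30.0 t 12.88 q7 -0.5
```

apply_moves([
  [[-0.05,0.003,-0.01,-0.003,0.005,0],[-0.1,0.006,-0.02,-0.003,0.005,0],[-0.15,0.008,-0.03,-0.003,0.005,0],[-0.2,0.011,-0.03,-0.003,0.005,0],[-0.25,0.014,-0.03,-0.003,0.005,0],[-0.29,0.016,-0.03,-0.003,0.005,0],[-0.3,0.016,-0.03,-0.003,0.005,0],[-0.3,0.016,-0.03,-0.003,0.005,0],[-0.3,0.016,-0.03,-0.003,0.005,0],[-0.3,0.016,-0.03,-0.003,0.005,0]],
])

```text
time_s: 13.72
ee_pos: [0.3695, -0.3085, 0.3708]
ee_rot: [-0.001, 0.865, 0.502, 0.004]
wrist_force: [0.5, 0.1, -0.5]
opening: 0.166
grip_force: 30.0
```

```bash
python3 wm.py box 0.044 .415 -.228 .05;python3 wm.py box 0.044 .415 -.228 .05; python3 plan.py .415 -.228 .27 60
```

```text
rim rect [ 414.9 -229.7] [67.9 68.2] ang 60.2 circ [ 414.6 -229.8] 69.1 px [249  65] [321 141] z [0.039 0.043 0.044]
rim rect [ 414.8 -229.5] [68.2 68.4] ang 15.0 circ [ 414.7 -229.8] 69.1 px [248  65] [321 141] z [0.039 0.043 0.044]
row [0.1223, -0.0012, 0.1361, 0.0016, -0.0046, 0.0029] rows>= 3.3 0.1
yaw 60.0 ee [ 0.3697 -0.3086  0.3714] F [-0.2  0.5 -1. ] open 0.168 grip 30.0 t 13.82 q7 0.01
```

```bash
python3 plan.py .4141 -.2309 .27 60
```

```text
row [0.1184, -0.0003, 0.136, 0.0016, -0.0046, 0.0029] rows>= 3.2 0.1
yaw 60.0 ee [ 0.3697 -0.3086  0.3714] F [-0.2  0.5 -1. ] open 0.168 grip 30.0 t 13.82 q7 0.01
```

apply_moves([
  [[0.04,0,0.01,0.0016,-0.0046,0.003],[0.08,0,0.04,0.0016,-0.0046,0.003],[0.11,0,0.08,0.0016,-0.0046,0.003],[0.1184,0,0.12,0.0016,-0.0046,0.003],[0.1184,0,0.136,0.0016,-0.0046,0.003],[0.1184,0,0.136,0.0016,-0.0046,0.003],[0.1184,0,0.136,0.0016,-0.0046,0.003],[0.1184,0,0.136,0.0016,-0.0046,0.003],[0.1184,0,0.136,0.0016,-0.0046,0.003]],
])

```text
time_s: 14.57
ee_pos: [0.414, -0.2336, 0.2716]
ee_rot: [0.002, 0.867, 0.498, 0.001]
wrist_force: [-0.3, -0.1, -0.8]
opening: 0.164
grip_force: 30.0
```

```bash
python3 plan.py .4141 -.2309 .237 60
```

```text
row [0.0032, -0.0019, 0.0461, 0.0025, 0.0006, -0.003] rows>= 0.8 0.1
yaw 60.0 ee [ 0.414  -0.2336  0.2716] F [-0.3 -0.1 -0.8] open 0.164 grip 30.0 t 14.57 q7 -0.26
```

apply_moves([
  [[0.0032,-0.0019,0.015,0.0025,0,0],[0.0032,-0.0019,0.025,0.0025,0,0],[0.0032,-0.0019,0.032,0.0025,0,0],[0.0032,-0.0019,0.036,0.0025,0,0],[0.0032,-0.0019,0.04,0.0025,0,0],[0.0032,-0.0019,0.0435,0.0025,0,0],[0.0032,-0.0019,0.046,0.0025,0,0],[0.0032,-0.0019,0.046,0.0025,0,0],[0.0032,-0.0019,0.046,0.0025,0,0]],
])

```text
time_s: 15.32
ee_pos: [0.4141, -0.2305, 0.2369]
ee_rot: [-0.0, 0.867, 0.498, -0.001]
wrist_force: [-0.1, 1.4, 7.6]
opening: 0.167
grip_force: 30.0
```

apply_moves([
  [[0,0,0,0,0,0],[0,0,0,0,0,0],[0,0,0,0,0,0],[0,0,0,0,0,0],[0,0,0,0,0,0],[0,0,0,0,0,0],[0,0,-0.02,0,0,0],[0,0,-0.06,0,0,0],[0,0,-0.11,0,0,0],[0,0,-0.14,0,0,0]],
], grip=0.5)

```text
time_s: 16.15
ee_pos: [0.4143, -0.2306, 0.3434]
ee_rot: [0.0, 0.867, 0.498, -0.0]
wrist_force: [0.8, -0.5, -0.9]
opening: 0.501
grip_force: 0.0
```

```bash
python3 wm.py box .048 .4148 -.2297 .05;python3 wm.py box .078 .4148 -.2297 .04; python3 plan.py .596 -.211 .31 67.8 90
```

```text
rim rect [ 413.9 -229.2] [68.8 66.4] ang 15.1 circ [ 413.8 -228.6] 69.8 px [247 165] [321 237] z [0.044 0.047 0.076]
rim rect [ 413.3 -229.2] [15.2 15.1] ang 15.5 circ [ 413.3 -229.2] 16.3 px [270 202] [288 220] z [0.074 0.077 0.078]
row [0.1446, 0.1948, 0.047, 0.0037, 0.0006, -0.0896] rows>= 4.4 1.1
yaw 67.8 ee [ 0.415  -0.2309  0.3444] F [-0.1 -0.4 -0.8] open 0.499 grip 0.0 t 16.25 q7 -0.22
```

The small lid is home: its plate measures 47–48 mm and its knob top 77–78 mm. Now the pewter square lid.

apply_moves([
  [[0.03,0.04,0,0.003,0,-0.02],[0.06,0.08,0.01,0.003,0,-0.05],[0.09,0.12,0.02,0.003,0,-0.09],[0.12,0.16,0.03,0.003,0,-0.09],[0.14,0.19,0.04,0.003,0,-0.09],[0.1446,0.1948,0.047,0.003,0,-0.09],[0.1446,0.1948,0.047,0.003,0,-0.09],[0.1446,0.1948,0.047,0.003,0,-0.09],[0.1446,0.1948,0.047,0.003,0,-0.09],[0.1446,0.1948,0.047,0.003,0,-0.09]],
])

```text
time_s: 17.08
ee_pos: [0.5934, -0.2112, 0.3054]
ee_rot: [-0.003, 0.83, 0.558, -0.003]
wrist_force: [0.4, -0.1, 0.5]
opening: 0.5
grip_force: 0.0
```

```bash
python3 wm.py lid 0.012 .596 -.211 .075; python3 plan.py .596 -.211 .201 67.8 90
```

```text
plate rect [ 599.8 -243.8] [132.2 104.4] ang 67.9 circ [ 587.5 -238.8] 152.7 px [250 162] [361 295] z [0.01  0.012 0.137]
knobtop rect [ 597.5 -211.1] [16.3 15.7] ang 67.9 circ [ 597.4 -211.2] 20.3 px [283 202] [302 221] z [0.04  0.041 0.043]
row [0.0016, 0.0039, 0.1396, -0.0048, 0.0007, -0.0003] rows>= 2.5 0.1
yaw 67.8 ee [ 0.5936 -0.2112  0.3057] F [ 0.  -0.2  0.7] open 0.497 grip 0.0 t 17.13 q7 -0.25
```

apply_moves([
  [[0.0022,0.0058,0.05,-0.0048,0,0],[0.0022,0.0058,0.1,-0.0048,0,0],[0.0022,0.0058,0.125,-0.0048,0,0],[0.0022,0.0058,0.1396,-0.0048,0,0],[0.0022,0.0058,0.1396,-0.0048,0,0],[0.0022,0.0058,0.1396,-0.0048,0,0],[0.0022,0.0058,0.1396,-0.0048,0,0]],
])

```text
time_s: 17.72
ee_pos: [0.5989, -0.2106, 0.2016]
ee_rot: [0.001, 0.83, 0.558, 0.001]
wrist_force: [-0.3, -0.3, 0.4]
opening: 0.499
grip_force: 0.0
```

apply_moves([
  [[0,0,0,0,0,0],[0,0,0,0,0,0],[0,0,0,0,0,0],[0,0,0,0,0,0],[0,0,0,0,0,0],[0,0,0,0,0,0],[0,0,0,0,0,0],[0,0,0,0,0,0],[0,0,0,0,0,0],[0,0,0,0,0,0]],
], grip=1)

```text
time_s: 18.55
ee_pos: [0.5987, -0.2103, 0.2005]
ee_rot: [0.0, 0.83, 0.558, 0.0]
wrist_force: [-0.7, -0.3, 0.9]
opening: 0.169
grip_force: 30.0
```

apply_moves([
  [[0,0,-0.02,0,0,0],[0,0,-0.05,0,0,0],[0,0,-0.1,0,0,0],[0,0,-0.15,0,0,0],[0,0,-0.19,0,0,0],[0,0,-0.19,0,0,0],[0,0,-0.19,0,0,0]],
])

```text
time_s: 19.13
ee_pos: [0.5987, -0.2102, 0.3444]
ee_rot: [0.001, 0.83, 0.558, 0.001]
wrist_force: [-0.0, -0.0, -2.5]
opening: 0.172
grip_force: 30.0
```

```bash
python3 plan.py .573 .086 .37 74.7 90
```

```text
row [0.3529, -0.1805, -0.0348, 0.0019, 0.0002, -0.0761] rows>= 7.2 1.0
yaw 74.7 ee [ 0.5987 -0.2102  0.3444] F [-0.  -0.  -2.5] open 0.172 grip 30.0 t 19.13 q7 -0.24
```

apply_moves([
  [[0.03,-0.015,-0.005,0,0,-0.01],[0.07,-0.035,-0.01,0,0,-0.02],[0.115,-0.06,-0.02,0,0,-0.03],[0.16,-0.08,-0.03,0,0,-0.04],[0.205,-0.105,-0.035,0.001,0,-0.05],[0.25,-0.13,-0.035,0.002,0,-0.06],[0.295,-0.15,-0.035,0.002,0,-0.07],[0.33,-0.17,-0.035,0.002,0,-0.076],[0.353,-0.1805,-0.035,0.002,0,-0.076],[0.353,-0.1805,-0.035,0.002,0,-0.076]],
])

```text
time_s: 19.97
ee_pos: [0.5711, 0.0924, 0.3668]
ee_rot: [-0.005, 0.792, 0.611, -0.002]
wrist_force: [-0.0, 0.2, -0.7]
opening: 0.171
grip_force: 30.0
```

apply_moves([
  [[0,0,0,0,0,0],[0,0,0,0,0,0],[0,0,0,0,0,0]],
])

```text
time_s: 20.22
ee_pos: [0.5731, 0.0837, 0.3679]
ee_rot: [-0.001, 0.796, 0.605, -0.003]
wrist_force: [0.4, 0.3, -1.6]
opening: 0.169
grip_force: 30.0
```

```bash
python3 wm.py box 0.040 .6025 .192 .065; python3 plan.py .6025 .192 .265 74.7 90
```

```text
rim rect [603.5 191.5] [76.7 77.2] ang 74.5 circ [603.5 191.5] 107.8 px [245  30] [330 120] z [0.035 0.039 0.041]
row [0.1497, -0.0003, 0.1373, -0.0027, 0.0013, -0.0023] rows>= 3.7 0.0
yaw 74.7 ee [0.5732 0.0838 0.3682] F [ 0.4 -0.7 -1.6] open 0.173 grip 30.0 t 20.27 q7 -0.63
```

```bash
python3 plan.py .6038 .1927 .265 74.6 90
```

```text
row [0.1511, 0.0011, 0.1373, -0.0027, 0.0013, -0.0011] rows>= 3.7 0.0
yaw 74.6 ee [0.5732 0.0838 0.3682] F [ 0.4 -0.7 -1.6] open 0.173 grip 30.0 t 20.27 q7 -0.63
```

apply_moves([
  [[0.04,0,0.01,-0.0027,0.0013,0],[0.08,0.001,0.04,-0.0027,0.0013,0],[0.12,0.001,0.08,-0.0027,0.0013,-0.001],[0.145,0.001,0.12,-0.0027,0.0013,-0.001],[0.151,0.001,0.137,-0.0027,0.0013,-0.001],[0.151,0.001,0.137,-0.0027,0.0013,-0.001],[0.151,0.001,0.137,-0.0027,0.0013,-0.001],[0.151,0.001,0.137,-0.0027,0.0013,-0.001],[0.151,0.001,0.137,-0.0027,0.0013,-0.001],[0.151,0.001,0.137,-0.0027,0.0013,-0.001]],
])

```text
time_s: 21.1
ee_pos: [0.604, 0.1937, 0.2682]
ee_rot: [0.001, 0.795, 0.606, 0.002]
wrist_force: [0.1, 0.6, -0.9]
opening: 0.166
grip_force: 30.0
```

```bash
python3 plan.py .6038 .1927 .2325 74.6 90
```

```text
row [-0.0014, -0.0001, 0.0476, 0.0026, -0.0019, 0.0005] rows>= 0.9 0.0
yaw 74.6 ee [0.604  0.1937 0.2682] F [ 0.1  0.6 -0.9] open 0.166 grip 30.0 t 21.1 q7 -0.82
```

apply_moves([
  [[-0.0014,0,0.015,0.0026,-0.0019,0],[-0.0014,0,0.025,0.0026,-0.0019,0],[-0.0014,0,0.032,0.0026,-0.0019,0],[-0.0014,0,0.037,0.0026,-0.0019,0],[-0.0014,0,0.041,0.0026,-0.0019,0],[-0.0014,0,0.045,0.0026,-0.0019,0],[-0.0014,0,0.0476,0.0026,-0.0019,0],[-0.0014,0,0.0476,0.0026,-0.0019,0],[-0.0014,0,0.0476,0.0026,-0.0019,0]],
])

```text
time_s: 21.85
ee_pos: [0.6031, 0.1943, 0.2323]
ee_rot: [-0.001, 0.794, 0.607, -0.001]
wrist_force: [-2.1, -0.8, 7.7]
opening: 0.169
grip_force: 30.0
```

apply_moves([
  [[0,0,0,0,0,0],[0,0,0,0,0,0],[0,0,0,0,0,0],[0,0,0,0,0,0],[0,0,0,0,0,0],[0,0,0,0,0,0],[0,0,-0.02,0,0,0],[0,0,-0.06,0,0,0],[0,0,-0.11,0,0,0],[0,0,-0.14,0,0,0]],
], grip=0.5)

```text
time_s: 22.68
ee_pos: [0.604, 0.1946, 0.3387]
ee_rot: [-0.001, 0.795, 0.607, 0.001]
wrist_force: [1.4, 0.3, -0.4]
opening: 0.497
grip_force: 0.0
```

```bash
python3 wm.py box .044 .6035 .1915 .055;python3 wm.py box .074 .6035 .1915 .04; python3 plan.py .45 .0005 .31 80
```

```text
rim rect [602.1 192.9] [75.5 78.2] ang 74.8 circ [603.2 192. ] 98.5 px [241 166] [327 245] z [0.042 0.043 0.063]
rim rect [600.9 193.7] [15.9 15.3] ang 74.7 circ [600.9 193.7] 20.9 px [270 208] [288 226] z [0.071 0.073 0.074]
row [-0.3046, -0.1311, 0.0385, 0.0035, -0.0032, -0.0581] rows>= 6.0 0.7
yaw 80.0 ee [0.6047 0.195  0.3406] F [-0.7  0.2 -0.5] open 0.504 grip 0.0 t 22.78 q7 -0.79
```

```bash
python3 plan.py .45 .0005 .31 40
```

```text
row [-0.3046, -0.1311, 0.0385, 0.0022, -0.0043, 0.3863] rows>= 6.0 4.9
yaw 40.0 ee [0.6047 0.195  0.3406] F [-0.7  0.2 -0.5] open 0.504 grip 0.0 t 22.78 q7 -0.79
```

apply_moves([
  [[-0.05,-0.02,0,0.002,-0.003,0.05],[-0.1,-0.043,0.01,0.002,-0.004,0.12],[-0.15,-0.065,0.02,0.002,-0.004,0.19],[-0.2,-0.087,0.03,0.002,-0.004,0.26],[-0.25,-0.108,0.038,0.002,-0.004,0.32],[-0.29,-0.125,0.038,0.002,-0.004,0.37],[-0.3046,-0.131,0.038,0.002,-0.004,0.386],[-0.3046,-0.131,0.038,0.002,-0.004,0.386],[-0.3046,-0.131,0.038,0.002,-0.004,0.386],[-0.3046,-0.131,0.038,0.002,-0.004,0.386]],
])

```text
time_s: 23.62
ee_pos: [0.4499, 0.0012, 0.3076]
ee_rot: [-0.0, 0.939, 0.344, -0.004]
wrist_force: [0.2, 1.6, 0.0]
opening: 0.502
grip_force: 0.0
```

apply_moves([
  [[0,0,0,0,0,0],[0,0,0,0,0,0],[0,0,0,0,0,0]],
])

```text
time_s: 23.87
ee_pos: [0.4492, 0.0005, 0.3075]
ee_rot: [-0.0, 0.939, 0.343, -0.005]
wrist_force: [-0.9, 0.7, 0.3]
opening: 0.501
grip_force: 0.0
```

```bash
python3 wm.py lid 0.012 .45 .0008 .06; python3 plan.py .45 .0005 .201 40
```

```text
plate rect [451.    0.6] [93.7 94.1] ang 40.3 circ [450.7   0.6] 95.0 px [236 147] [338 246] z [0.009 0.011 0.015]
knobtop rect [451.    0.9] [15.6 15.3] ang 8.1 circ [451.2   0.9] 16.4 px [278 198] [296 217] z [0.039 0.041 0.042]
row [0.0025, 0.0011, 0.142, -0.0021, 0.0057, 0.0015] rows>= 2.6 0.1
yaw 40.0 ee [4.490e-01 3.000e-04 3.075e-01] F [0.5 0.4 1. ] open 0.499 grip 0.0 t 23.92 q7 -1.02
```

apply_moves([
  [[0.0038,0.0016,0.05,-0.002,0.0057,0],[0.0038,0.0016,0.1,-0.002,0.0057,0],[0.0038,0.0016,0.127,-0.002,0.0057,0],[0.0038,0.0016,0.142,-0.002,0.0057,0],[0.0038,0.0016,0.142,-0.002,0.0057,0],[0.0038,0.0016,0.142,-0.002,0.0057,0],[0.0038,0.0016,0.142,-0.002,0.0057,0]],
])

```text
time_s: 24.5
ee_pos: [0.4509, 0.0003, 0.2014]
ee_rot: [0.0, 0.939, 0.343, 0.0]
wrist_force: [0.8, 0.9, 0.1]
opening: 0.498
grip_force: 0.0
```

apply_moves([
  [[0,0,0,0,0,0],[0,0,0,0,0,0],[0,0,0,0,0,0],[0,0,0,0,0,0],[0,0,0,0,0,0],[0,0,0,0,0,0],[0,0,0,0,0,0],[0,0,0,0,0,0],[0,0,0,0,0,0],[0,0,0,0,0,0]],
], grip=1)

```text
time_s: 25.33
ee_pos: [0.4507, 0.0, 0.2013]
ee_rot: [0.0, 0.94, 0.342, 0.0]
wrist_force: [-0.0, -0.9, 5.6]
opening: 0.167
grip_force: 30.0
```

apply_moves([
  [[0,0,-0.02,0,0,0],[0,0,-0.05,0,0,0],[0,0,-0.1,0,0,0],[0,0,-0.15,0,0,0],[0,0,-0.19,0,0,0],[0,0,-0.19,0,0,0],[0,0,-0.19,0,0,0]],
])

```text
time_s: 25.92
ee_pos: [0.4505, 0.0001, 0.3444]
ee_rot: [0.001, 0.94, 0.342, 0.001]
wrist_force: [0.2, 0.0, -2.8]
opening: 0.164
grip_force: 30.0
```

```bash
python3 plan.py .585 -.08 .37 40
```

```text
row [0.0686, 0.1972, -0.0337, 0.0011, -0.001, 0.0004] rows>= 3.8 0.0
yaw 40.0 ee [4.505e-01 1.000e-04 3.444e-01] F [ 0.2  0.  -2.8] open 0.164 grip 30.0 t 25.92 q7 -1.01
```

apply_moves([
  [[0.013,0.035,-0.005,0,0,0],[0.027,0.075,-0.015,0.001,-0.001,0],[0.042,0.12,-0.025,0.001,-0.001,0],[0.057,0.165,-0.034,0.001,-0.001,0],[0.067,0.19,-0.034,0.001,-0.001,0],[0.0686,0.197,-0.034,0.001,-0.001,0],[0.0686,0.197,-0.034,0.001,-0.001,0],[0.0686,0.197,-0.034,0.001,-0.001,0],[0.0686,0.197,-0.034,0.001,-0.001,0],[0.0686,0.197,-0.034,0.001,-0.001,0]],
])

```text
time_s: 26.75
ee_pos: [0.584, -0.0787, 0.3684]
ee_rot: [-0.001, 0.939, 0.343, -0.002]
wrist_force: [-0.1, 0.6, -1.6]
opening: 0.165
grip_force: 30.0
```

```bash
python3 wm.py box 0.042 .670 -.0102 .07;python3 plan.py .670 -.0102 .27 40
```

```text
rim rect [671.  -10.7] [96.4 95.6] ang 71.1 circ [671.3 -10.8] 96.9 px [239  17] [343 131] z [0.037 0.041 0.042]
row [0.1469, 0.0042, 0.1313, -0.0018, 0.0018, 0.0015] rows>= 3.5 0.0
yaw 40.0 ee [ 0.5842 -0.0788  0.3688] F [-0.2 -0.3 -1.1] open 0.165 grip 30.0 t 26.8 q7 -0.85
```

apply_moves([
  [[0.04,0.002,0.01,-0.0018,0.0018,0],[0.08,0.004,0.03,-0.0018,0.0018,0],[0.12,0.0058,0.07,-0.0018,0.0018,0],[0.1466,0.0058,0.11,-0.0018,0.0018,0],[0.1466,0.0058,0.131,-0.0018,0.0018,0],[0.1466,0.0058,0.131,-0.0018,0.0018,0],[0.1466,0.0058,0.131,-0.0018,0.0018,0],[0.1466,0.0058,0.131,-0.0018,0.0018,0],[0.1466,0.0058,0.131,-0.0018,0.0018,0],[0.1466,0.0058,0.131,-0.0018,0.0018,0]],
])

```text
time_s: 27.63
ee_pos: [0.672, -0.0133, 0.2728]
ee_rot: [0.001, 0.94, 0.342, 0.002]
wrist_force: [0.2, -0.9, -2.2]
opening: 0.163
grip_force: 30.0
```

```bash
python3 plan.py .6706 -.0113 .235 40
```

```text
row [0.0002, -0.0034, 0.0504, 0.0025, -0.002, -0.0003] rows>= 0.9 0.0
yaw 40.0 ee [ 0.672  -0.0133  0.2728] F [ 0.2 -0.9 -2.2] open 0.163 grip 30.0 t 27.63 q7 -0.97
```

apply_moves([
  [[0,-0.003,0.015,0.0025,-0.002,0],[0,-0.003,0.026,0.0025,-0.002,0],[0,-0.003,0.034,0.0025,-0.002,0],[0,-0.003,0.04,0.0025,-0.002,0],[0,-0.003,0.044,0.0025,-0.002,0],[0,-0.003,0.048,0.0025,-0.002,0],[0,-0.003,0.0505,0.0025,-0.002,0],[0,-0.003,0.0505,0.0025,-0.002,0],[0,-0.003,0.0505,0.0025,-0.002,0]],
])

```text
time_s: 28.38
ee_pos: [0.6706, -0.0108, 0.2354]
ee_rot: [-0.0, 0.94, 0.342, -0.001]
wrist_force: [-2.4, 0.5, 10.6]
opening: 0.166
grip_force: 30.0
```

Contact at seated height. I'll release, lift, back away and check everything.

apply_moves([
  [[0,0,0,0,0,0],[0,0,0,0,0,0],[0,0,0,0,0,0],[0,0,0,0,0,0],[0,0,0,0,0,0],[0,0,0,0,0,0],[0,0,-0.02,0,0,0],[0,0,-0.06,0,0,0],[0,0,-0.11,0,0,0],[0,0,-0.16,0,0,0]],
], grip=0.5)

```text
time_s: 29.22
ee_pos: [0.6705, -0.0109, 0.353]
ee_rot: [-0.001, 0.94, 0.342, -0.003]
wrist_force: [1.4, -0.2, 1.0]
opening: 0.502
grip_force: 0.0
```

apply_moves([
  [[-0.03,0.02,-0.03,0,0,0],[-0.06,0.05,-0.06,0,0,0],[-0.1,0.08,-0.09,0,0,0],[-0.15,0.1,-0.12,0,0,0],[-0.2,0.12,-0.15,0,0,0],[-0.25,0.14,-0.17,0,0,0],[-0.28,0.15,-0.17,0,0,0],[-0.28,0.15,-0.17,0,0,0],[-0.28,0.15,-0.17,0,0,0],[-0.28,0.15,-0.17,0,0,0]],
])

```text
time_s: 30.05
ee_pos: [0.5829, -0.2315, 0.4801]
ee_rot: [-0.002, 0.939, 0.343, -0.001]
wrist_force: [0.1, 0.9, 0.8]
opening: 0.504
grip_force: 0.0
```

```bash
python3 - <<'E'
from h import *
from cell import vision,status
c=vision.capture("top"); cv2.imwrite("pics/top1.png",c["color"][:,:,::-1]); s=vision.capture("side"); cv2.imwrite("pics/side1.png",s["color"][:,:,::-1])
c0=dict(np.load("top0.npz"))
T=dict(long=(.5205,.4075,.036,.06),square=(.603,.1918,.040,.055),large=(.6705,-.0104,.042,.055),small=(.4147,-.2293,.044,.042),jg=(.546,.101,.044,.03),jc=(.547,-.103,.044,.03))
X=cloud(c)
for n,(x,y,h,r) in T.items():
    near=np.hypot(X[...,0]-x,X[...,1]-y)<r
    for lab,zz,lo,hi in(("plate",h+.004,h-.006,h+.012),("knob",h+.034,h+.024,h+.05)):
        m=near&(X[...,2]>lo)&(X[...,2]<hi); v,u=np.nonzero(m)
        if len(u)<4: print(n,lab,len(u)); continue
        P=onplane(c,np.c_[u,v],zz)[:,:2]*1000; rr=cv2.minAreaRect(np.float32(P))
        # level: plane fit on plate points
        A=np.c_[X[m][:,:2]-[x,y],np.ones(m.sum())]; f=np.linalg.lstsq(A,X[m][:,2],rcond=None)[0]
        print(n,lab,"n",len(u),"c",np.round(rr[0],1),np.round(rr[1],1),"zmed",np.round(np.median(X[m][:,2]),4),"slope",np.round(f[:2],3))
o=status.get_obs(); print(np.round(o["ee_pos"],3),o["time_s"])
E
```

```text
long plate n 544 c [517.6 406.8] [ 60.4 107.2] zmed 0.0389 slope [-0.02  -0.003]
long knob n 60 c [515.4 406.7] [17.6 35.2] zmed 0.0677 slope [0.136 0.133]
square plate n 551 c [601.3 191.6] [80.8 78.5] zmed 0.043 slope [-0.001  0.01 ]
square knob n 29 c [599.2 191.4] [16.8 17. ] zmed 0.0726 slope [-0.145 -0.178]
large plate n 673 c [669.7 -11. ] [94.6 93.9] zmed 0.0445 slope [-0.006  0.002]
large knob n 21 c [667.5 -10.1] [13.  15.5] zmed 0.0744 slope [ 0.283 -0.007]
small plate 0
small knob 0
jg plate n 94 c [546.3 100.3] [32.4 31.2] zmed 0.0425 slope [-0.009  0.044]
jg knob 0
jc plate n 92 c [ 547.5 -103.1] [32.1 31.3] zmed 0.0433 slope [-0.082  0.036]
jc knob 0
[ 0.584 -0.23   0.48 ] 30.15
```

View pics/top1.png

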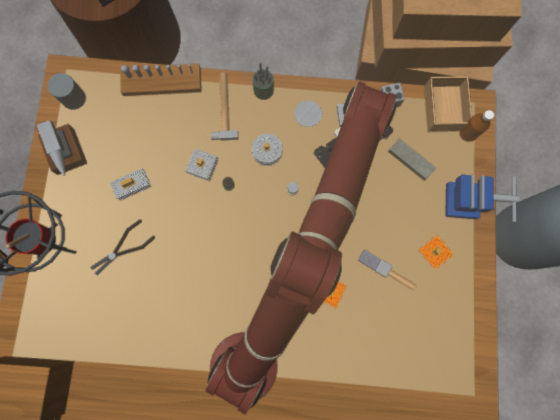

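View pics/side1.png

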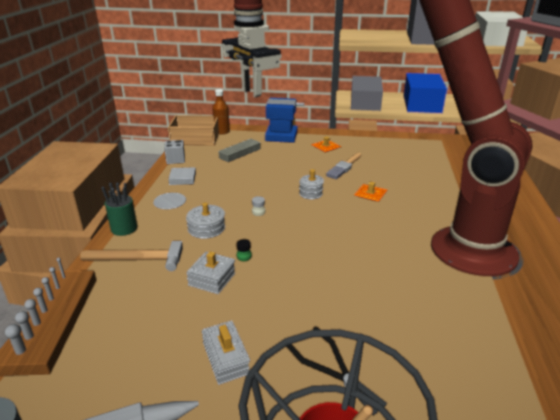

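Both views show all four lids flush on their boxes, top view: long (131,184), square (202,165), large (267,150). In the side view the small one sits at (311,185), and both jars stand where they were. The measured heights agree, so I'm handing in.

```bash
python3 -c "
from cell import ticket
print(ticket.close_job())"
```

```text
the job is handed in; nothing more can be done
None
```

All four lids measured level and at seated height on their own boxes, the boxes and jars stayed within a few millimetres of where they stood, and the job was handed in at about 30 s; the hand-in returned no verdict.

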